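# Slide the dish tray under the low filling bridge

### The job

Push the flat wooden tray, with the porcelain dish standing in its seat, along the counter into the low filling bridge until its front edge rests against the stop at the back, so that the dish stands upright under the funnel. Only push the tray by its edges: do not lift or tip it and do not touch the dish, and leave the bottle, the mortar, the tied packet and the brass weight where they stand. When it is home, take the hand away.

Things in the scene. Friction and masses are not known exactly. Their poses are not given: they have to be found in the camera images.
- tray: Loose flat wooden tray, 150 mm long (its x), 100 mm wide (its y), 12 mm thick, 0.25 to 0.5 kg, flat on the counter. Origin: centre of its underside; z up. Its +x end is the front, which goes into the bridge first. A round seat, 52 mm wide and 4 mm deep, centred 25 mm ahead of the origin, holds the dish with a few mm of play.
- rear_edge (a point): Middle of the tray's rear (-x) edge, half-way up its thickness: 75 mm behind the tray's origin, 6 mm above the counter. It stays outside the bridge when the tray is home.
- dish: Loose white porcelain dish, 66 mm across the rim, 44 mm across the foot, 20 mm high, standing in the tray's seat, so that its rim is 28 mm above the counter. Origin: centre of its underside; z up.
- bridge: Fixed low filling bridge: steel plate on two dark wooden side walls, steel funnel on top. Origin: on the counter straight under the funnel; +x is the way the tray goes in, z up. Plate 90 mm deep (x), 146 mm wide, underside 34 mm and top 40 mm above the counter; funnel 72 mm across, up to 74 mm. With the tray home, its origin lies at x = -25 mm and its rear edge at x = -100 mm.
- funnel (a point): Centre of the funnel's foot on top of the steel plate, straight above the bridge's origin, 40 mm above the counter.
- bottle: Loose small dark tincture bottle, 28 mm across, 69 mm high; origin centre of its underside. To be left alone.
- mortar: Loose small bronze-coloured mortar, 56 mm across, 55 mm high; origin centre of its underside. To be left alone.
- packet: Loose brown herb packet tied with string, 63 x 78 x 48 mm; origin centre of its underside. To be left alone.
- weight: Loose brass balance weight, 23 mm across, 30 mm high; origin centre of its underside. To be left alone.
- mouth (a point): Centre of the bridge's mouth, under the plate's entry edge, 45 mm before the bridge's origin, 17 mm above the counter. The side walls stand 110 mm apart; from the mouth two low wooden wings (22 mm high) flare outwards to about 40 mm before it, where they are some 155 mm apart.
- stop (a point): Centre of the stop's face, at the back of the bridge, 50 mm past its origin and 11 mm above the counter: a wooden bar across the bridge, 22 mm high, that the tray's front edge comes to rest against.
Not all that is in view belongs to the job. Several things look just like the tray: the one meant starts farthest to the robot's left.

How it is judged:
By the outcome, as a careful person would: the job done as asked, in the order asked, and still so for the second after the job is handed in, with the robot touching nothing.
It also fails if it takes over 64 s, if anything falls off the work surface, if the arm or the gripper's body presses on something with over 40 N, if the wrist force passes 120 N, or if a joint passes its speed limit or range.

### The arm

A 7-joint arm with a two-finger parallel gripper is mounted at the origin on a cart in front of the work surface, level with it; the furniture and walls round the work are solid. World frame = base frame: x ahead of the robot, y to its left, z up, the work surface at z = 0. Lengths are in m, angles in rad, forces in N, time in s.
With the tool pointing down it reaches from about 0.425 to 0.825 m from the base axis. Payload 3.6 kg.
Tool frame: the origin (TCP) lies at the very end of the fingers, on their centre line; the grasp point (between the pads) lies 19 mm behind it; z points along the fingers, y is the line along which they close (so a half turn about z gives the same grasp; the last joint's range is limited). The gripper opens to 93 mm and grips with 3 to 60 N. Pads are 15 mm wide; open, the fingers measure 128 mm over their backs; the gripper's body (75 mm by 188 mm) begins 65 mm behind the grasp point.
Start: joints at [-1.276, 0.615, -0.013, 1.423, 0.008, 1.103, -0.04], TCP at [0.205, 0.617, 0.219] pointing down, gripper open.
Joint ranges: [-3.12, 3.12], [-0.3, 2.06], [-1.34, 1.32], [0.26, 2.42], [-1.36, 4.5], [0.01, 1.98], [-2.84, 2.84]. Speed limits (rad/s): [2.79, 2.79, 3.14, 3.14, 3.14, 3.14, 3.14].

### API

Orientations are given as [roll, pitch, yaw] about the fixed x, y, z axes, in that order (R = Rz(yaw) Ry(pitch) Rx(roll)).
In Python, from cell import bot, imaging, job gives the robot as it stands. The module is installed in compiled form; this text tells all that it offers.
- The arm moves only by the tool play_rows, never from a script. Its argument "deltas" is one flat list of numbers, 4 for each row, row after row: the shift along the tool's x, y, z in mm, then the turn about the tool's z in degrees. A call has 1 to 20 rows; each row is the pose to reach, as a shift and turn from the pose commanded when the call began, along the tool's axes at that moment; what a row does not reach only later rows make up. A row lasts 1/12 s, in which the tool goes at most 41.7 mm and 7.16 degrees, less where a joint would pass 70% of its speed; a pose out of reach is approached as far as the arm can. A call with a gripper value outside its range is refused whole. "grip" is the opening, from 0 (shut) to 1 (fully open), set as the call begins (left out, the last holds). The fingers move at their own pace and stop on an object; "grip_force" is the grip in N (left out, the last holds). Time passes only in rows, so rows that repeat a pose let the fingers close. It gives the time, the measured TCP pose, the force, the opening and the grip force at its end, in the units of the state.
- bot.state(): the state, without advancing time (a new reading comes with each control period).
- imaging.read_camera(name): name is "scene" or "top" or "wrist"; returns the picture (400x640x3 uint8, blue, green, red); there is no depth.
- imaging.calibration(name): a dict with "fx", "fy", "cx", "cy" (pixels), "view" (4x4, takes a point from world to camera coordinates). Camera axes: x right, y down, z forward; pixel columns grow to the right and rows downward; lengths in m; the calibration is good to about 2 mm. The wrist camera is an equidistant fisheye: a pixel r from the principal point sees the ray r / f radians off the axis. A picture is of the moment at which its call begins: read the wrist's pose just before it. calibration takes no time and is no camera call; for the wrist camera it gives the pose at the moment of the call.
- job.hand_in(): hands the job in; it is judged then, once.
Trained networks look in the newest picture that a camera, given by its name, has taken for a name from the list of things; names that differ only in an ending like _2 or _b are one class to them, and where a whole thing is asked for, a point or a joint stands for the part that bears it (a point fixed in the world has none). Each returns a list of dicts, best first, with "conf" (0 to 1); they miss things now and then, are a little off and sometimes report something else, mostly with a low value. They report only what shows in the picture. A call takes as long as a camera call. They do not tell look-alikes from the thing itself.
- imaging.spot_in(camera, name): "position" ([x, y, z] in m, in world coordinates, good to about 4 mm: the middle of the surface that is visible of it).
- imaging.mark_of(camera, name): "position" ([x, y, z] in m, in world coordinates, good to about 4 mm: a listed point, or the origin of a listed thing).
The state is a dict: "clock": time; "qpos": joint angles; "joint_velocities": joint speeds; "joint_efforts": joint torques, N m; "tcp_pos": TCP position; "tool_rot": TCP orientation; "wrist_force": force on the tool from outside, world axes, zero at the start; "moment": the same for the moment, N m; "grip_width": opening from 0.0 (shut) to 1.0 (fully open); "gripper_force": force on a finger pad.
Only numpy, scipy, OpenCV 4.12 (cv2) and the standard library are available. Lean on these libraries where they do the work, as an engineer would, in place of code of your own. Each camera call takes 0.05 s, during which the arm holds its last target. There are 200 camera calls.

## Working session

There is one attempt and no reset: what is moved stays moved. The work goes in short steps, Python scripts to look and compute and a tool call to move; the robot and the scene stay as the last step left them, time stands still between calls to the robot, and variables do not carry over. Pictures are saved under pics/ and viewed, at most 10 in all, crops included, and the job is handed in when it is done.

Besides the shell and the picture viewer there is one more tool, called as a command line: name --argument value ..., lists and objects as JSON in quotes. play_rows: Moves the arm, as the interface text tells. Its arguments: {"type":"object","properties":{"deltas":{"type":"array"},"grip":{"type":"number"},"grip_force":{"type":"number"}},"required":["deltas"]}

```bash
mkdir -p pics; python3 - <<'E'
from cell import bot, imaging, job
import cv2,numpy as np
s=bot.state();print(s['clock'],s['tcp_pos'],s['tool_rot'],s['grip_width'])
for c in("top","scene"):
    cv2.imwrite(f"pics/{c}1.png",imaging.read_camera(c))
    for n in("tray","rear_edge","dish","bridge","mouth","stop","funnel","bottle","mortar","packet","weight"):
        print(c,n,[(np.round(d['position'],3).tolist(),round(d['conf'],2)) for d in imaging.mark_of(c,n)][:5])
E
```

```text
0.0 [0.20471957 0.61609128 0.21747543] [-3.13902406e+00  4.69759234e-05  2.82085745e+00] 0.9976151054922205
top tray [([0.833, 0.02, -0.002], 0.86), ([0.616, 0.103, -0.001], 0.69), ([0.538, -0.222, 0.045], 0.54), ([0.535, -0.275, 0.014], 0.4)]
top rear_edge [([0.761, -0.011, 0.01], 0.71), ([0.624, 0.18, 0.005], 0.7)]
top dish [([0.613, 0.071, 0.013], 0.94)]
top bridge [([0.539, -0.224, 0.006], 0.6), ([0.732, 0.319, 0.0], 0.31)]
top mouth [([0.534, -0.182, 0.017], 0.91)]
top stop [([0.536, -0.274, 0.012], 0.76)]
top funnel [([0.537, -0.226, 0.044], 0.74)]
top bottle [([0.781, -0.125, -0.006], 0.46)]
top mortar [([0.73, 0.323, 0.0], 0.74)]
top packet [([0.385, -0.365, -0.003], 0.62)]
top weight [([0.58, -0.41, 0.004], 0.57)]
scene tray [([0.614, 0.1, 0.002], 0.97), ([0.828, 0.019, -0.002], 0.84), ([0.386, -0.361, -0.003], 0.67)]
scene rear_edge [([0.62, 0.18, 0.006], 0.95), ([0.756, -0.012, 0.006], 0.8)]
scene dish [([0.611, 0.078, 0.013], 0.6)]
scene bridge [([0.535, -0.227, 0.0], 0.85)]
scene mouth [([0.538, -0.179, 0.019], 0.7)]
scene stop [([0.538, -0.274, 0.013], 0.84)]
scene funnel [([0.537, -0.224, 0.043], 0.86), ([0.614, 0.098, 0.001], 0.27), ([0.535, -0.18, 0.02], 0.2)]
scene bottle [([0.786, -0.12, 0.007], 0.6)]
scene mortar [([0.73, 0.318, 0.001], 0.66)]
scene packet [([0.387, -0.363, -0.001], 0.65)]
scene weight [([0.579, -0.412, 0.002], 0.59)]
```

View pics/top1.png

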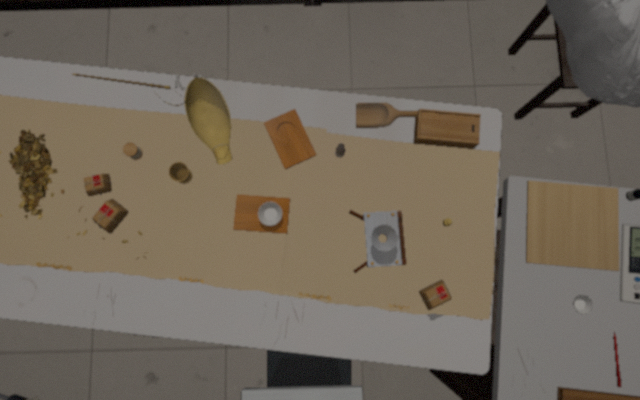

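View pics/scene1.png

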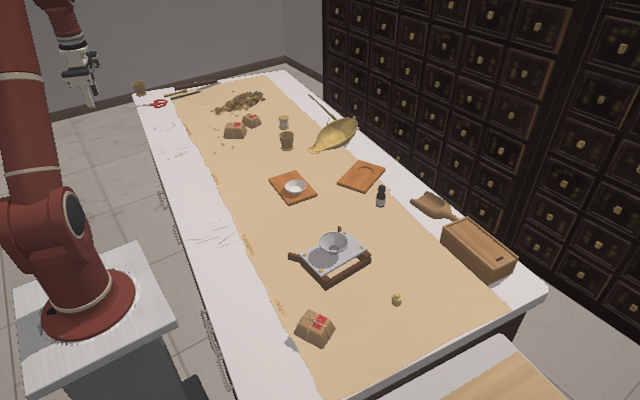

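The top view shows the dish tray at (262,214), the empty look-alike at (290,138) and the bridge at (384,238). The scene view agrees: the dish tray is the leftmost, and it already points roughly at the bridge. It needs about 75 mm of shift in -x and about 300 mm in -y. I'll push the long side first, then the rear edge.

play_rows --deltas '[-640, -340, 0, -18.4, -640, -340, 0, -18.4, -640, -340, 0, -18.4, -640, -340, 0, -18.4, -640, -340, 0, -18.4, -640, -340, 0, -18.4, -640, -340, 0, -18.4, -640, -340, 0, -18.4, -640, -340, 0, -18.4, -640, -340, 0, -18.4, -640, -340, 0, -18.4, -640, -340, 0, -18.4, -640, -340, 0, -18.4, -640, -340, 0, -18.4, -640, -340, 0, -18.4, -640, -340, 0, -18.4, -640, -340, 0, -18.4, -640, -340, 0, -18.4, -640, -340, 0, -18.4, -640, -340, 0, -18.4]' --grip 0.75

```text
clock: 2.87
tcp_pos: [0.7053, 0.0912, 0.2179]
tool_rot: [3.141, -0.001, 3.14]
wrist_force: [0.2, 1.2, 1.1]
grip_width: 0.748
gripper_force: 0.0
```

```bash
python3 - <<'E'
from cell import bot, imaging, job
import cv2,numpy as np
s=bot.state();print(s['clock'],s['tcp_pos'],s['tool_rot'],s['qpos'],s['wrist_force'])
K=imaging.calibration("wrist");im=imaging.read_camera("wrist")
cv2.imwrite("pics/w1.png",im);np.save("w1.npy",K,allow_pickle=True);print(K)
for n in("tray","rear_edge","dish","bridge","mouth","stop","funnel"):
    print(n,[(np.round(d['position'],3).tolist(),round(d['conf'],2)) for d in imaging.mark_of("wrist",n)][:5])
E
```

```text
2.8667 [0.70527818 0.09118417 0.21790412] [ 3.14149968e+00 -1.06487109e-03  3.13951085e+00] [-0.13264896  0.7216751  -0.05414669  1.21208592  0.03792981  1.2098297
  1.38196183] [0.22404335 1.17681268 1.1342107 ]
{'fx': 309.70691628693146, 'fy': 309.70691628693146, 'cx': 320.6748095660417, 'cy': 200.59075343860005, 'view': array([[ 2.67516937e-03,  9.99996147e-01,  7.40603551e-04,
        -9.30428959e-02],
       [ 9.64275612e-01, -2.77578713e-03,  2.64886463e-01,
        -7.10181473e-01],
       [ 2.64887499e-01,  5.52979043e-06, -9.64279323e-01,
         2.03244507e-01],
       [ 0.00000000e+00,  0.00000000e+00,  0.00000000e+00,
         1.00000000e+00]])}
tray [([0.619, 0.104, -0.001], 0.95), ([0.823, 0.022, 0.001], 0.76), ([0.537, -0.23, 0.041], 0.41)]
rear_edge [([0.623, 0.181, 0.003], 0.92), ([0.76, -0.01, 0.005], 0.84)]
dish [([0.617, 0.078, 0.009], 0.59), ([0.54, -0.228, 0.041], 0.57), ([0.732, 0.321, -0.001], 0.57)]
bridge [([0.532, -0.225, 0.002], 0.93)]
mouth []
stop [([0.536, -0.274, 0.009], 0.91)]
funnel [([0.538, -0.226, 0.041], 0.69)]
```

View pics/w1.png

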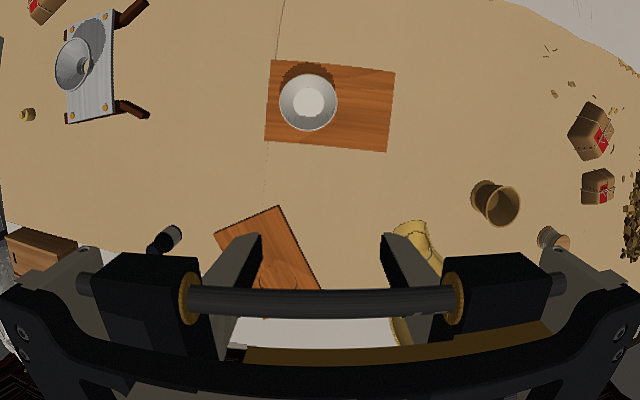

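The wrist view shows the dish tray with corners at about (275,59), (395,72), (387,152) and (264,140). The bridge plate's entry edge runs from (114,10) to (115,114), with its far edge near (67,36)–(66,123). I'll back-project these.

```bash
cat > h.py <<'E'
import numpy as np
def ray(K,u,v,z):
    x=np.array([u-K['cx'],v-K['cy']])/K['fx'];r=np.hypot(*x)
    d=np.r_[x/r*np.sin(r),np.cos(r)];V=K['view'];R=V[:3,:3]
    o=-R.T@V[:3,3];w=R.T@d;return (o+w*(z-o[2])/w[2])[:2]
E
python3 - <<'E'
import numpy as np
from h import ray
K=np.load("w1.npy",allow_pickle=True).item()
T=np.array([ray(K,*p,.012) for p in((275,59),(395,72),(387,152),(264,140))])
print("tray",T.round(4),T.mean(0).round(4))
for a,b in((1,0),(2,3)): d=T[b]-T[a];print(np.degrees(np.arctan2(d[1],d[0])),np.hypot(*d))
B=np.array([ray(K,*p,.04) for p in((114,10),(115,114),(66,123),(67,36))])
print("plate",B.round(4))
for a,b in((0,1),(3,2),(1,2)): d=B[b]-B[a];print(np.degrees(np.arctan2(d[1],d[0])),np.hypot(*d))
# funnel foot etc
import cv2
im=cv2.imread("pics/w1.png")[0:140,20:160];cv2.imwrite("pics/w1c.png",cv2.resize(im,None,fx=4,fy=4,interpolation=2))
E
```

```text
tray [[0.5586 0.0372]
 [0.5733 0.1809]
 [0.6721 0.1723]
 [0.6572 0.0227]] [0.6153 0.1033]
-95.83334611706059 0.1444496258264702
-95.67180077988031 0.15036551550134122
plate [[ 0.4657 -0.1794]
 [ 0.6098 -0.1726]
 [ 0.6103 -0.2709]
 [ 0.4809 -0.2707]]
2.690032165144049 0.14421341828001852
-0.09823552155600487 0.12939540440964437
-89.71239383748998 0.09834528176555968
```

View pics/w1c.png

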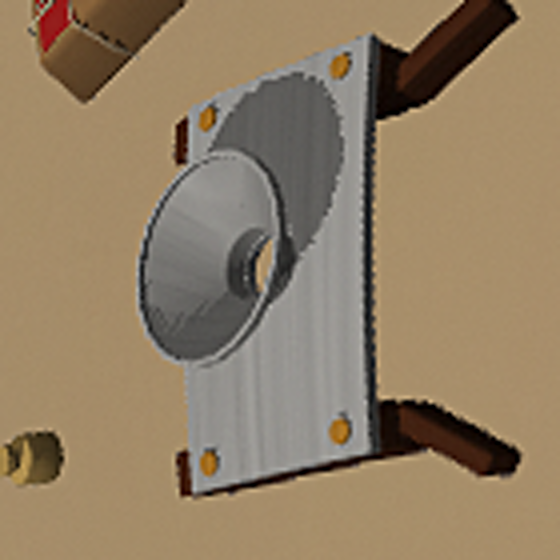

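The crop shows plate corners at (372,37), (372,452), (195,492), (188,108) and bolts at (340,66), (340,430), (209,462), (207,118), in crop pixels at 4x scale.

```bash
python3 - <<'E'
import numpy as np
from h import ray
K=np.load("w1.npy",allow_pickle=True).item()
for z,P in((.04,((372,37),(372,452),(195,492),(188,108))),(.041,((340,66),(340,430),(209,462),(207,118)))):
    B=np.array([ray(K,u/4+20,v/4,z) for u,v in P]);print(B.round(4),B.mean(0).round(4))
    for a,b in((0,1),(3,2),(1,2),(0,3)): d=B[b]-B[a];print(np.degrees(np.arctan2(d[1],d[0])).round(2),np.hypot(*d).round(4))
E
```

```text
[[ 0.4641 -0.1813]
 [ 0.608  -0.176 ]
 [ 0.611  -0.2647]
 [ 0.4662 -0.2726]] [ 0.5373 -0.2236]
2.11 0.1441
3.12 0.1451
-88.08 0.0887
-88.67 0.0913
[[ 0.4718 -0.194 ]
 [ 0.5991 -0.1891]
 [ 0.6015 -0.255 ]
 [ 0.4738 -0.26  ]] [ 0.5365 -0.2245]
2.19 0.1275
2.25 0.1278
-87.98 0.0659
-88.27 0.0661
```

play_rows --deltas '[2, 3, 30, -1, 4, 6, 60, -2, 6, 8, 95, -2.2, 8, 10, 130, -2.2, 8, 10, 160, -2.2, 8, 10, 180, -2.2, 8, 10, 195, -2.2, 8, 10, 205, -2.2, 8, 10, 210, -2.2, 8, 10, 212, -2.2, 8, 10, 212, -2.2, 8, 10, 212, -2.2]' --grip 1.0

```text
clock: 4.27
tcp_pos: [0.698, 0.1025, 0.008]
tool_rot: [3.141, 0.002, -3.103]
wrist_force: [-0.2, -1.0, 0.7]
grip_width: 1.001
gripper_force: 0.0
```

play_rows --deltas '[4, 0, 3, 0, 9, 0, 3, 0, 13, 0, 3, 0, 17, 0, 3, 0, 21, 0, 3, 0, 25, 0, 3, 0, 29, 0, 3, 0, 33, 0, 3, 0, 37, 0, 3, 0, 41, 0, 3, 0, 46, 0, 3, 0, 51, 0, 3, 0, 56, 0, 3, 0, 61, 0, 3, 0, 66, 0, 3, 0, 71, 0, 3, 0, 76, 0, 3, 0, 81, 0, 3, 0, 85, 0, 3, 0, 88, 0, 3, 0]'

```text
clock: 5.93
tcp_pos: [0.6093, 0.099, 0.004]
tool_rot: [3.141, 0.001, -3.103]
wrist_force: [5.7, 0.9, 3.2]
grip_width: 0.998
gripper_force: 2.4
```

play_rows --deltas '[2, 0, 0, 0, 5, 0, 0, 0, 9, 0, 0, 0, 13, 0, 0, 0, 17, 0, 0, 0, 20, 0, 0, 0, 22, 0, 0, 0, 22, 0, 0, 0, 22, 0, 0, 0]'

```text
clock: 6.68
tcp_pos: [0.5872, 0.0982, 0.0037]
tool_rot: [3.142, 0.0, -3.103]
wrist_force: [3.6, 0.5, 4.3]
grip_width: 0.998
gripper_force: 2.2
```

```bash
python3 - <<'E'
from cell import bot, imaging, job
import cv2,numpy as np
s=bot.state();print(s['clock'],s['tcp_pos'],s['tool_rot'],s['wrist_force'])
K=imaging.calibration("wrist");im=imaging.read_camera("wrist")
cv2.imwrite("pics/w2.png",im);np.save("w2.npy",K,allow_pickle=True)
for n in("tray","rear_edge","dish"):
    print(n,[(np.round(d['position'],3).tolist(),round(d['conf'],2)) for d in imaging.mark_of("wrist",n)][:5])
E
```

```text
6.6833 [0.58722537 0.09820433 0.00374533] [ 3.14151108e+00  1.16698656e-04 -3.10280428e+00] [3.59383146 0.53041256 4.25589416]
tray []
rear_edge [([0.523, 0.168, 0.005], 0.98)]
dish [([0.533, 0.064, 0.008], 0.97), ([0.524, 0.169, 0.005], 0.31)]
```

View pics/w2.png

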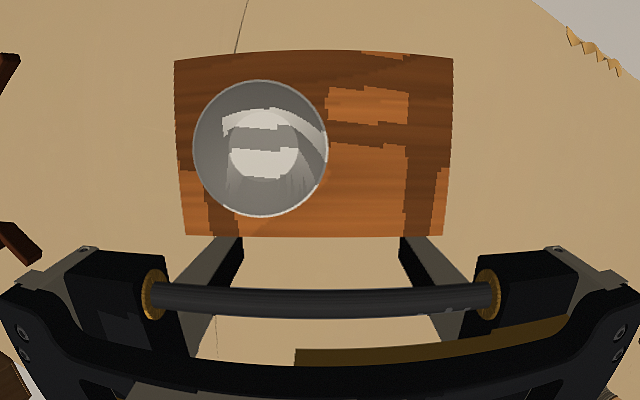

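The tray now sits square to the fingers, with corners at about (174,60), (453,60), (443,235) and (186,236). The dish is still in its seat at (260,148).

```bash
python3 - <<'E'
import numpy as np
from h import ray
K=np.load("w2.npy",allow_pickle=True).item()
T=np.array([ray(K,*p,.012) for p in((174,60),(453,60),(443,235),(186,236))]);c=T.mean(0)
print(T.round(4),c.round(4))
for a,b in((1,0),(2,3)): d=T[b]-T[a];print(np.degrees(np.arctan2(d[1],d[0])),np.hypot(*d))
t=np.radians(-87.9);u=np.array([np.cos(t),np.sin(t)]);n=np.array([-u[1],u[0]])
for b in((.537,-.224),): print("along/lat",(c-b)@u,(c-b)@n)
E
```

```text
[[0.4807 0.0146]
 [0.4761 0.1644]
 [0.5745 0.1686]
 [0.5811 0.0187]] [0.5281 0.0916]
-88.24803492531015 0.14990926439509752
-87.48741374839176 0.15003747510026877
along/lat -0.3156776100327417 0.002698968474831219
```

play_rows --deltas '[1, 0, 0, 0, 2, 0, 0, 0, 3, 0, 0, 0, 3, 0, 0, 0, 3, 0, 0, 0, 0, 0, 0, 0, -10, 0, 0, 0, -20, 0, 0, 0, -25, 0, -15, 0, -25, 0, -40, 0, -25, 0, -70, 0, -25, 0, -90, 0, -25, 0, -100, 0, -25, 0, -100, 0]'

```text
clock: 8.05
tcp_pos: [0.6108, 0.099, 0.1044]
tool_rot: [-3.141, -0.002, -3.103]
wrist_force: [0.3, -0.0, -0.1]
grip_width: 1.001
gripper_force: 0.0
```

play_rows --deltas '[0, 25, 0, 7, 0, 50, 0, 14, 0, 75, 0, 21, 0, 95, 0, 28, 10, 104, 0, 35, 30, 104, 0, 42, 50, 104, 0, 49, 70, 104, 0, 56, 85, 104, 0, 63, 85, 104, 0, 70, 85, 104, 0, 77, 85, 104, 0, 84, 85, 104, 0, 90, 85, 104, 0, 90, 85, 104, 0, 90]' --grip 0.6

```text
clock: 9.3
tcp_pos: [0.521, 0.1991, 0.1017]
tool_rot: [-3.136, 0.002, 1.612]
wrist_force: [-0.5, -0.8, -0.8]
grip_width: 0.597
gripper_force: 0.0
```

```bash
python3 - <<'E'
from cell import bot, imaging, job
import cv2,numpy as np
s=bot.state();print(s['clock'],s['tcp_pos'],s['tool_rot'],s['qpos'],s['wrist_force'],s['grip_width'])
K=imaging.calibration("wrist");im=imaging.read_camera("wrist")
cv2.imwrite("pics/w3.png",im);np.save("w3.npy",K,allow_pickle=True)
for n in("tray","rear_edge","dish","bridge","mouth"):
    print(n,[(np.round(d['position'],3).tolist(),round(d['conf'],2)) for d in imaging.mark_of("wrist",n)][:5])
E
```

```text
9.3 [0.52103063 0.19912973 0.10169141] [-3.13634642e+00  2.30973886e-03  1.61227689e+00] [-0.65492023  0.64775924  0.39569718  1.82930127 -0.35113559  0.73985822
 -0.02631194] [-0.54252192 -0.84735566 -0.79461608] 0.597329281955599
tray [([0.526, 0.092, -0.004], 0.71)]
rear_edge [([0.523, 0.169, 0.005], 0.88)]
dish [([0.528, 0.066, 0.008], 0.73)]
bridge []
mouth []
```

View pics/w3.png

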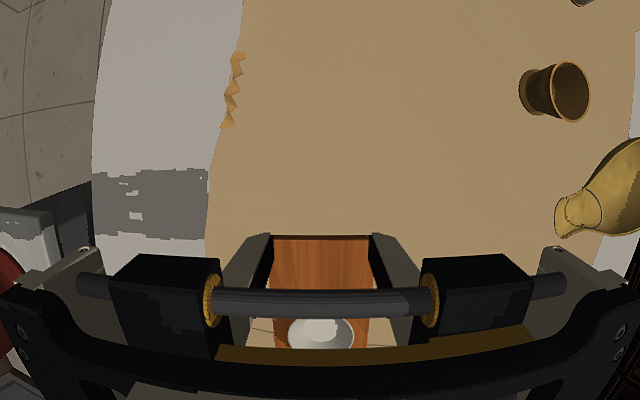

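The view looks back over the fingers. The tray's rear edge is centred between them at (272–368, 236), and the mortar and gourd are clear. I'll descend behind the edge.

play_rows --deltas '[0, 1.5, 25, 0, 0, 1.5, 50, 0, 0, 1.5, 70, 0, 0, 1.5, 85, 0, 0, 1.5, 93, 0, 0, 1.5, 98, 0, 0, 1.5, 98, 0, -5, 1.5, 98, 0, -10, 1.5, 98, 0, -14, 1.5, 98, 0, -17, 1.5, 98, 0, -20, 1.5, 98, 0, -23, 1.5, 98, 0, -26, 1.5, 98, 0, -30, 1.5, 98, 0, -34, 1.5, 98, 0, -38, 1.5, 98, 0, -42, 1.5, 98, 0, -47, 1.5, 98, 0, -52, 1.5, 98, 0]'

```text
clock: 11.27
tcp_pos: [0.5269, 0.1481, 0.0059]
tool_rot: [3.141, -0.001, 1.61]
wrist_force: [0.5, 5.7, 3.8]
grip_width: 0.599
gripper_force: 2.5
```

play_rows --deltas '[-5, 0, 0, 0, -10, 0, 0, 0, -15, 0, 0, 0, -20, 0, 0, 0, -25, 0, 0, 0, -30, 0, 0, 0, -35, 0, 0, 0, -40, 0, 0, 0, -45, 0, 0, 0, -50, 0, 0, 0, -55, 0, 0, 0, -60, 0, 0, 0, -65, 0, 0, 0, -70, 0, 0, 0, -75, 0, 0, 0, -80, 0, 0, 0, -85, 0, 0, 0, -89, 0, 0, 0, -92, 0, 0, 0, -94, 0, 0, 0]'

```text
clock: 12.93
tcp_pos: [0.53, 0.0537, 0.0058]
tool_rot: [-3.141, -0.001, 1.609]
wrist_force: [-0.0, 6.2, 4.4]
grip_width: 0.601
gripper_force: 2.9
```

```bash
python3 - <<'E'
from cell import bot, imaging, job
import cv2,numpy as np
s=bot.state();print(s['clock'],s['tcp_pos'],s['tool_rot'],s['wrist_force'],s['grip_width'])
im=imaging.read_camera("top");imw=imaging.read_camera("wrist")
cv2.imwrite("pics/t2.png",cv2.resize(im[150:320,180:440],None,fx=3,fy=3,interpolation=2))
for c in("top","wrist"):
  for n in("tray","rear_edge","dish"):
    print(c,n,[(np.round(d['position'],3).tolist(),round(d['conf'],2)) for d in imaging.mark_of(c,n)][:5])
E
```

```text
12.9333 [0.52998533 0.05369978 0.0058317 ] [-3.14090614e+00 -7.36949193e-04  1.60936546e+00] [-0.00900226  6.20490987  4.37079031] 0.6014804503904462
top tray [([0.833, 0.018, -0.003], 0.68), ([0.53, -0.027, 0.0], 0.6)]
top rear_edge [([0.528, 0.047, 0.006], 0.83), ([0.764, -0.009, 0.01], 0.82)]
top dish [([0.383, -0.362, -0.004], 0.73), ([0.53, -0.059, 0.01], 0.6), ([0.728, 0.323, 0.001], 0.27)]
wrist tray [([0.828, 0.02, -0.001], 0.82), ([0.532, -0.029, -0.002], 0.58)]
wrist rear_edge [([0.526, 0.05, 0.005], 0.92)]
wrist dish []
```

View pics/t2.png

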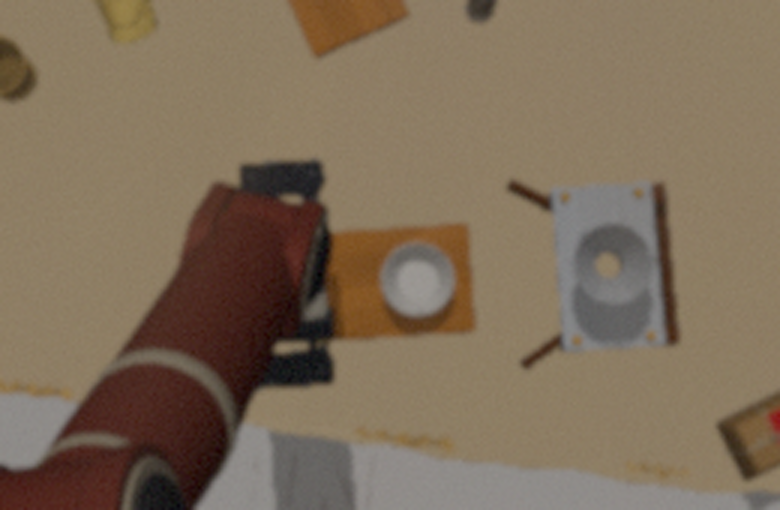

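The top crop shows the tray with the dish centred in it, front edge (468,226)–(474,330), heading for the mouth whose plate edge is (555,188)–(565,350). I'll check the lateral offset numerically.

```bash
python3 - <<'E'
from cell import imaging
import numpy as np
K=imaging.calibration("top");V=K['view'];R=V[:3,:3];o=-R.T@V[:3,3]
def g(u,v,z):
    u=u/3+180-1/3;v=v/3+150-1/3
    w=R.T@np.array([(u-K['cx'])/K['fx'],(v-K['cy'])/K['fy'],1]);return (o+w*(z-o[2])/w[2])[:2]
T=np.array([g(*p,.012) for p in((468,226),(474,330))]);P=np.array([g(*p,.04) for p in((555,188),(565,350),(675,343),(657,184))])
D=g(418,280,.028);B=np.array([g(*p,.041) for p in((565,197),(577,341),(651,336),(639,192))])
print(T.round(4),T.mean(0));print(P.round(4),P.mean(0));print(B.round(4),B.mean(0),D)
E
```

```text
[[ 0.577  -0.1024]
 [ 0.4821 -0.1048]] [ 0.5295439  -0.10358453]
[[ 0.6062 -0.1807]
 [ 0.4614 -0.1835]
 [ 0.4651 -0.281 ]
 [ 0.6074 -0.2727]] [ 0.53503728 -0.22950004]
[[ 0.5977 -0.1893]
 [ 0.469  -0.1943]
 [ 0.4717 -0.26  ]
 [ 0.6005 -0.256 ]] [ 0.53472414 -0.2248956 ] [ 0.52754788 -0.05518814]
```

The offset is under 1 mm, so I'll continue.

play_rows --deltas '[-3, 0, 0, 0, -7, 0, 0, 0, -12, 0, 0, 0, -17, 0, 0, 0, -22, 0, 0, 0, -27, 0, 0, 0, -32, 0, 0, 0, -37, 0, 0, 0, -42, 0, 0, 0, -47, 0, 0, 0, -52, 0, 0, 0, -57, 0, 0, 0, -62, 0, 0, 0, -66, 0, 0, 0, -70, 0, 0, 0, -74, 0, 0, 0, -78, 0, 0, 0, -82, 0, 0, 0, -86, 0, 0, 0, -90, 0, 0, 0]'

```text
clock: 15.0
tcp_pos: [0.5338, -0.0364, 0.0056]
tool_rot: [-3.142, 0.0, 1.61]
wrist_force: [0.2, 1.4, -0.1]
grip_width: 0.602
gripper_force: 0.8
```

play_rows --deltas '[-4, 0, 0, 0, -8, 0, 0, 0, -12, 0, 0, 0, -16, 0, 0, 0, -20, 0, 0, 0, -24, 0, 0, 0, -28, 0, 0, 0, -32, 0, 0, 0, -36, 0, 0, 0, -40, 0, 0, 0, -44, 0, 0, 0, -48, 0, 0, 0, -52, 0, 0, 0, -56, 0, 0, 0, -60, 0, 0, 0, -63, 0, 0, 0, -66, 0, 0, 0, -69, 0, 0, 0, -71, 0, 0, 0, -72, 0, 0, 0]'

```text
clock: 16.67
tcp_pos: [0.5366, -0.1085, 0.0057]
tool_rot: [3.142, 0.0, 1.609]
wrist_force: [0.7, 2.2, -1.1]
grip_width: 0.601
gripper_force: 1.1
```

play_rows --deltas '[-1, 0, 0, 0, -2, 0, 0, 0, -3, 0, 0, 0, -4, 0, 0, 0, -5, 0, 0, 0, -6, 0, 0, 0, -7, 0, 0, 0]'

```text
clock: 17.25
tcp_pos: [0.5369, -0.115, 0.0057]
tool_rot: [3.142, -0.0, 1.61]
wrist_force: [-0.2, 2.7, 0.8]
grip_width: 0.601
gripper_force: 1.2
```

```bash
python3 - <<'E'
from cell import bot, imaging, job
import cv2,numpy as np
s=bot.state();print(s['clock'],s['tcp_pos'],s['wrist_force'])
im=imaging.read_camera("scene");a=cv2.resize(im[200:300,240:420],None,fx=4,fy=4,interpolation=2)
cv2.imwrite("pics/s2.png",a);imaging.read_camera("wrist");imaging.read_camera("top")
for c in("scene","top","wrist"):
  for n in("tray","rear_edge","dish"):
    print(c,n,[(np.round(d['position'],3).tolist(),round(d['conf'],2)) for d in imaging.mark_of(c,n)][:3])
E
```

```text
17.25 [ 0.53694253 -0.115011    0.00568166] [-0.19922389  2.67981873  0.79580769]
scene tray [([0.535, -0.199, 0.002], 0.81), ([0.83, 0.019, -0.003], 0.63)]
scene rear_edge [([0.531, -0.122, 0.007], 0.58)]
scene dish []
top tray [([0.834, 0.018, -0.002], 0.68), ([0.535, -0.2, 0.0], 0.64), ([0.781, -0.122, -0.003], 0.59)]
top rear_edge [([0.763, -0.008, 0.013], 0.59)]
top dish [([0.382, -0.363, -0.004], 0.46)]
wrist tray [([0.54, -0.199, -0.004], 0.59)]
wrist rear_edge [([0.76, -0.01, 0.002], 0.88), ([0.532, -0.121, 0.002], 0.8)]
wrist dish []
```

View pics/s2.png

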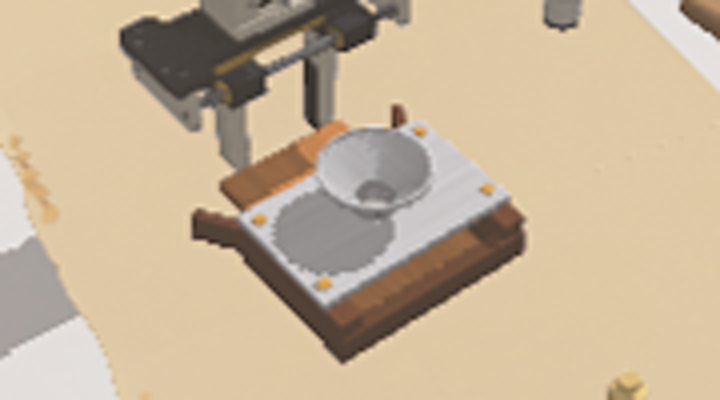

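The tray is under the plate with its front close to the stop, its rear portion showing at (230–340,125–200). I'll creep in until the force rises.

play_rows --deltas '[-0.5, 0, 0, 0, -1, 0, 0, 0, -1.5, 0, 0, 0, -2, 0, 0, 0, -2.5, 0, 0, 0, -3, 0, 0, 0, -3, 0, 0, 0]'

```text
clock: 18.43
tcp_pos: [0.537, -0.1162, 0.0057]
tool_rot: [-3.141, -0.002, 1.611]
wrist_force: [-1.5, 5.4, 1.8]
grip_width: 0.601
gripper_force: 2.7
```

play_rows --deltas '[-1, 0, 0, 0, -2, 0, 0, 0, -3, 0, 0, 0, -4, 0, 0, 0, -4, 0, 0, 0, -4, 0, 0, 0]'

```text
clock: 18.93
tcp_pos: [0.5369, -0.1163, 0.0057]
tool_rot: [-3.14, -0.008, 1.612]
wrist_force: [-0.1, 10.8, 4.4]
grip_width: 0.601
gripper_force: 5.2
```

The arm has stalled against the stop at the expected position, with force rising and no motion. I'll back straight off, then lift.

play_rows --deltas '[3, 0, 0, 0, 6, 0, 0, 0, 10, 0, 0, 0, 16, 0, 0, 0, 26, 0, 0, 0, 40, 0, 0, 0, 55, 0, 0, 0, 70, 0, -5, 0, 80, 0, -25, 0, 90, 0, -55, 0, 100, 0, -90, 0, 120, 0, -120, 0, 140, 0, -150, 0, 160, 0, -170, 0, 180, 0, -180, 0, 180, 0, -180, 0, 180, 0, -180, 0]'

```text
clock: 20.35
tcp_pos: [0.5301, 0.0592, 0.1859]
tool_rot: [3.141, -0.0, 1.613]
wrist_force: [-0.4, -0.7, -0.2]
grip_width: 0.604
gripper_force: 0.0
```

```bash
python3 - <<'E'
from cell import bot, imaging, job
import cv2,numpy as np
s=bot.state();print(s['clock'],s['tcp_pos'],s['wrist_force'])
a=imaging.read_camera("scene")[200:300,240:420];b=imaging.read_camera("wrist");cv2.imwrite("pics/s3.png",cv2.resize(a,None,fx=4,fy=4,interpolation=2))
imaging.read_camera("top")
for c in("scene","top","wrist"):
  for n in("tray","rear_edge","dish","bridge"):
    print(c,n,[(np.round(d['position'],3).tolist(),round(d['conf'],2)) for d in imaging.mark_of(c,n)][:3])
E
```

```text
20.35 [0.53012055 0.05922929 0.18587747] [-0.44612881 -0.68134552 -0.21762458]
scene tray [([0.535, -0.2, 0.002], 0.9), ([0.828, 0.021, 0.0], 0.85)]
scene rear_edge [([0.761, -0.011, 0.006], 0.95), ([0.533, -0.123, 0.003], 0.87), ([0.582, -0.412, 0.002], 0.16)]
scene dish [([0.785, -0.119, 0.006], 0.55)]
scene bridge [([0.537, -0.228, 0.002], 0.95)]
top tray [([0.532, -0.198, -0.001], 0.93), ([0.834, 0.017, -0.002], 0.59)]
top rear_edge [([0.763, -0.01, 0.01], 0.89), ([0.531, -0.124, 0.001], 0.88)]
top dish [([0.534, -0.229, 0.008], 0.48)]
top bridge [([0.537, -0.22, 0.003], 0.92)]
wrist tray [([0.537, -0.198, -0.006], 0.9), ([0.826, 0.02, -0.002], 0.81)]
wrist rear_edge [([0.761, -0.01, 0.004], 0.92), ([0.529, -0.122, 0.005], 0.71)]
wrist dish []
wrist bridge [([0.538, -0.198, -0.003], 0.72)]
```

View pics/s3.png

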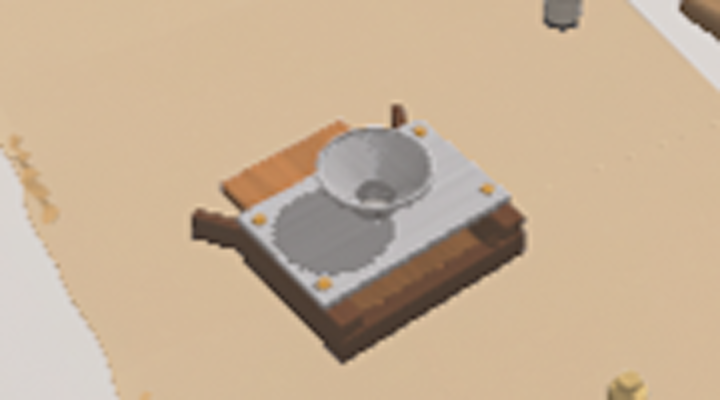

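The tray is home, its rear edge showing squarely at (225–340,125–205), and the hand is clear. I'm handing in.

```bash
python3 -c "
from cell import job
print(job.hand_in())"
```

```text
the job is handed in; nothing more can be done
None
```

The tray was pushed in until it stalled against the stop at the expected position, the hand was withdrawn clear, and the job was handed in at about 20 s; the dish was last seen clearly, still in its seat, just before it went under the plate.

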